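# Tip the parts carton onto the labelling mat

## Robot

A 6-joint arm with a two-finger parallel gripper is mounted at the origin on the work surface. World frame = base frame: x ahead of the robot, y to its left, z up, the work surface at z = 0. Lengths are in m, angles in degrees, forces in N, time in s.
With the tool pointing down it reaches from about 0.25 to 0.8 m from the base axis. Payload 3.9 kg.
Tool frame: the origin (TCP) lies midway between the tips of the shut fingers; the grasp point (between the pads) lies 19 mm behind it; z points along the fingers, y is the direction in which the jaws open and shut (so a half turn about z gives the same grasp; the last joint's range is limited). The gripper opens to 85 mm and grips with 20 to 120 N. Pads are 22 mm wide; open, the fingers measure 114 mm over their backs; the gripper's body (76 mm by 85 mm) begins 54 mm behind the grasp point. The pads swing forward as they close: fully open they stand 13 mm farther back than shut.
Start: joints at [-75.344, 14.897, -7.913, 67.191, 0, 90], TCP at [0.133, -0.508, 0.231] pointing down, gripper open.
Joint ranges: [-159.42, 159.42], [-47.68, 98.78], [-73.54, 78.23], [-108.79, 121.32], [-90, 84.71], [-180, 180]. Speed limits (degrees/s): [147.25, 147.25, 180, 180, 180, 180].

## Interface

Orientations are given as [roll, pitch, yaw] about the fixed x, y, z axes, in that order (R = Rz(yaw) Ry(pitch) Rx(roll)).
In Python, from bench import status, cams, ticket gives the robot as it stands.
- The arm moves only by the tool send_rows, never from a script. Its argument "increments" is a list of rows, each a list of 2 entries, a list of its own where there are three numbers: the shift along the tool's x, y, z in m, then the turn about the tool's z in degrees. A call has 1 to 20 rows; each row shifts and turns the commanded pose from where the row before left it, along the tool's axes as they then stand; what a row does not reach is not made up. A row lasts 1/12 s, in which the tool goes at most 41.7 mm and 7.16 degrees, less where a joint would pass 70% of its speed; a pose out of reach is approached as far as the arm can. A call is refused whole if a number of a shift passes 0.0417 or a number of a turn 7.16, either way. A call with a gripper value outside its range is refused whole. "gripper" is the opening, from 0 (shut) to 1 (fully open), set as the call begins (left out, the last holds). The fingers move at their own pace and stop on an object; "newtons" is the grip in N (left out, the last holds). Time passes only in rows, so rows that do not move let the fingers close. It gives the time, the measured TCP pose, the force and the opening at its end, in the units of the state.
- status.get_state(): the state, without advancing time (a new reading comes with each control period).
- cams.read_camera(name): name is "side" or "top"; returns a dict with "color" (480x640x3 uint8, red, green, blue), "depth" (480x640 float32, m along the optical axis (not along the pixel's ray), 0 where there is no reading), "fx", "fy", "cx", "cy" (pixels), "cam_to_world" (4x4, takes a point from camera to world coordinates). Camera axes: x right, y up, looking along -z (the intrinsics and any distortion apply to the point x, -y, -z); pixel columns grow to the right and rows downward; lengths in m; the calibration is good to about 2 mm. A picture is of the moment at which its call begins.
- ticket.finish_job(): hands the job in, once; it reports no verdict.
The state is a dict: "time": time; "joint_pos": joint angles; "joint_velocities": joint speeds; "joint_efforts": joint torques, N m; "eef_pos": TCP position; "eef_rot": TCP orientation; "contact_force": force on the tool from outside, world axes, zero at the start; "wrist_torque": the same for the moment, N m; "gripper_width": opening from 0.0 (shut) to 1.0 (fully open).
Only numpy, scipy, OpenCV 4.12 (cv2) and the standard library are available. Lean on these libraries where they do the work, as an engineer would, in place of code of your own. Each camera call takes 0.05 s, during which the arm holds its last target.

## Task

Push the standing cardboard carton over, high up on its labelled side, so that it topples into the yellow frame on the blue mat and lies label up; then nudge it along the mat until its end is snug and square against the metal stop, inside the frame. Only push it: never lift or carry it, and leave the tape roll, the jar and the tester where they are. Finish clear of everything.

Things in the scene. Friction and masses are not known exactly. Their poses are not given: they have to be found in the camera images.
- mat: Fixed blue mat, 4 mm thick. Origin on its underside (bench level), on its long centre line; x runs along it from the carton to the metal stop (within 0.9 rad of straight away from the robot), y across, z up. It spans x -200 to +120, y -115 to +115 mm. Yellow frame lines 8 mm wide: inner edges at x = -112 and y = -72 and +72 mm; the stop is the frame's fourth side.
- stop (a point): Middle of the carton-side face of the fixed aluminium stop bar, at x = +100, y = 0, z = 12 mm in the mat's frame. The bar is 160 mm long across the mat, 14 mm thick, its top 20 mm above the bench (16 mm above the mat).
- carton: Cardboard carton, 50 (own x) x 100 (y) x 150 mm high (z), 0.25 to 0.5 kg. Origin: centre of the face it first stands on. Stands on the mat, own x along the mat's within 0.08 rad, at the end away from the stop; toppled to the stop it lands 5 to 50 mm short. Falls by itself once its top is pushed 50 mm. Friction about 0.5 to 0.7. White label with green patch on its -x face, folded over the top.
- carton_label (a point): Middle of the carton's labelled -x face, 75 mm above its foot; lies 54 mm above the bench when the carton lies label up on the mat.
- carton_foot (a point): Middle of the carton's foot edge on the side towards the stop, own (25, 0, 0) mm: the edge it tips over.
- carton_top (a point): Middle of the carton's top face, own (0, 0, 150) mm: the end that comes to rest against the stop.
- tape: Roll of black tape lying flat on the bench beside the mat, 90 mm across, 25 mm high. Origin: centre of its underside. Leave alone.
- jar: Glass jar of screws with a red lid, standing on the bench beside the mat, 56 mm across, 75 mm high. Origin: centre of its underside. Leave alone.
- tester: Yellow hand-held cable tester lying on the bench beside the mat, 115 x 62 x 30 mm. Origin: centre of its underside, long side along own x. Leave alone.
There are look-alikes about, which are no part of the job. Of the things shaped like the carton, the cardboard one is meant.

How it is judged:
By the outcome, as a careful person would: the job done as asked, in the order asked, and still so for the second after the job is handed in, with the robot touching nothing.
It also fails if it takes over 45 s, if anything falls off the work surface, if the arm or the gripper's body presses on something with over 40 N, if the wrist force passes 120 N, or if a joint passes its speed limit or range.

## Working session

There is one attempt and no reset: what is moved stays moved. The work goes in short steps, Python scripts to look and compute and a tool call to move; the robot and the scene stay as the last step left them, time stands still between calls to the robot, and variables do not carry over. Pictures are saved under pics/ and viewed, and the job is handed in when it is done.

Besides the shell and the picture viewer there is one more tool, called after ">>>" as name(argument=value, ...), one argument or row to a line, values as JSON. send_rows: Moves the arm, as the interface text tells. Its arguments: {"type":"object","properties":{"increments":{"type":"array"},"gripper":{"type":"number"},"newtons":{"type":"number"}},"required":["increments"]}

```bash
ls; mkdir -p pics
python3 - <<'E'
from bench import status,cams
import cv2,numpy as np
print(status.get_state())
for n in("side","top"):
    c=cams.read_camera(n);cv2.imwrite(f"pics/{n}0.png",c["color"][:,:,::-1]);print(n,c["fx"],c["fy"],c["cx"],c["cy"],c["cam_to_world"],[k for k in c])
    np.savez(f"{n}0.npz",**{k:v for k,v in c.items()})
E
```

```text
pics
{'time': 0.0, 'joint_pos': array([-7.53452294e+01,  1.49347693e+01, -7.98480546e+00,  6.71940670e+01,
       -2.07194434e-03,  9.00001326e+01]), 'joint_velocities': array([-0.04506595,  0.1168866 , -0.02963768,  0.04280737, -0.05283598,
        0.01168527]), 'joint_efforts': array([ 6.39962509e-04, -4.05681288e+01,  2.53920078e+01,  1.87035342e-02,
        1.98896819e-04,  5.34566226e-06]), 'eef_pos': array([ 0.13263325, -0.50724454,  0.23048007]), 'eef_rot': array([-1.79886358e+02,  2.07220332e-03,  1.46546421e+01]), 'contact_force': array([ 0.28501281, -0.23464935, -0.08590747]), 'wrist_torque': array([ 0.02142627, -0.02893138, -0.07631101]), 'gripper_width': 1.003610355092348}
side 447.3013257533226 447.3013257533226 311.04628305777356 243.74902775005856 [[-0.99933281  0.03005062 -0.02075809  0.58383944]
 [-0.03523491 -0.64361729  0.764536    0.67945468]
 [ 0.00961451  0.76475731  0.6442467   0.70777139]
 [ 0.          0.          0.          1.        ]] ['color', 'depth', 'fx', 'fy', 'cx', 'cy', 'cam_to_world']
top 466.59128615989385 466.59128615989385 322.74695455212816 237.67443538722722 [[-0.02900779  0.99001389 -0.13795308  0.48208048]
 [-0.99957531 -0.02911418  0.00124703 -0.00239918]
 [-0.00278181  0.13793067  0.99043798  0.95755074]
 [ 0.          0.          0.          1.        ]] ['color', 'depth', 'fx', 'fy', 'cx', 'cy', 'cam_to_world']
```

View pics/side0.png

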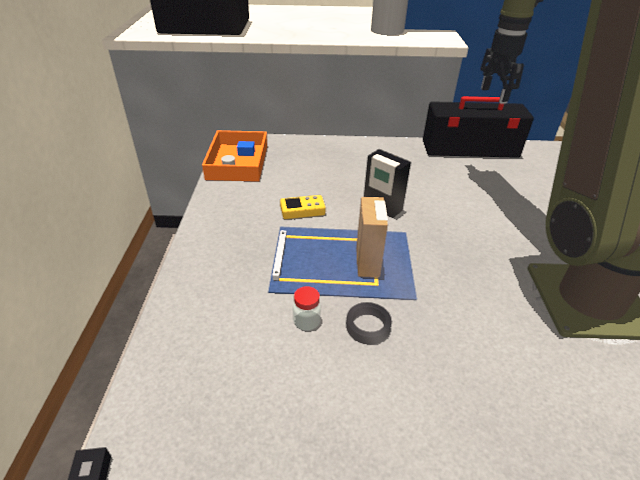

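View pics/top0.png

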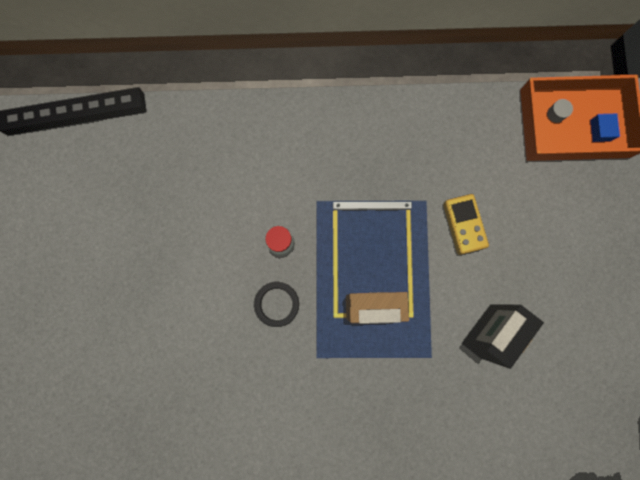

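Two look-alike cartons: the black box (side 387,182; top 503,335) and the brown cardboard one on the mat (side 371,237; top 379,307). The brown one fits, since it is cardboard, stands on the mat and has its label on the robot side. Next I'll confirm it with a crop and measure.

```bash
cat > h.py <<'E'
import numpy as np,cv2
def ray(c,u,v):
    M=c["cam_to_world"];d=np.array([(u-c["cx"])/c["fx"],-(v-c["cy"])/c["fy"],-1.]);return M[:3,3],M[:3,:3]@d
def onz(c,u,v,z):
    o,d=ray(c,u,v);return o+d*(z-o[2])/d[2]
def proj(c,p):
    M=c["cam_to_world"];q=M[:3,:3].T@(np.asarray(p)-M[:3,3]);return np.array([c["cx"]+c["fx"]*q[0]/-q[2],c["cy"]-c["fy"]*q[1]/-q[2]])
def tri(c1,p1,c2,p2):
    o1,d1=ray(c1,*p1);o2,d2=ray(c2,*p2)
    s=np.linalg.lstsq(np.c_[d1,-d2],o2-o1,rcond=None)[0];a=o1+s[0]*d1;b=o2+s[1]*d2
    return (a+b)/2,np.linalg.norm(a-b)
def load(n):
    z=np.load(n);return {k:z[k] for k in z}
E
python3 - <<'E'
from h import *
for n,(x0,y0,x1,y1) in dict(side=(260,180,425,310),top=(300,190,440,370)).items():
    c=load(n+"0.npz");im=c["color"][:,:,::-1]
    cr=im[y0:y1,x0:x1];s=min(800/(x1-x0),600/(y1-y0));s=int(s)
    cv2.imwrite(f"pics/crop_{n}.png",cv2.resize(cr,None,fx=s,fy=s,interpolation=cv2.INTER_CUBIC));print(n,s)
    hsv=cv2.cvtColor(c["color"],cv2.COLOR_RGB2HSV)
    m=cv2.inRange(hsv,(100,90,40),(125,255,200))
    k,l,st,ce=cv2.connectedComponentsWithStats(m)
    print([s.tolist() for s in st if s[4]>300])
    y=cv2.inRange(hsv,(20,120,100),(32,255,255));k,l,st,ce=cv2.connectedComponentsWithStats(y)
    print('yellow',[s.tolist() for s in st if s[4]>50])
    b=cv2.inRange(hsv,(8,70,40),(19,200,255));k,l,st,ce=cv2.connectedComponentsWithStats(b)
    print('brown',[s.tolist() for s in st if s[4]>200])
E
```

```text
side 4
[[0, 0, 640, 480, 290153], [405, 0, 99, 102, 4779], [508, 0, 83, 141, 7083], [280, 227, 77, 11, 491], [386, 232, 26, 44, 469], [280, 239, 94, 43, 2930], [269, 276, 120, 22, 1050]]
yellow [[0, 0, 640, 480, 306051], [280, 195, 45, 24, 711], [286, 235, 71, 6, 159], [279, 278, 99, 8, 276]]
brown [[0, 0, 640, 480, 293021], [564, 0, 76, 199, 4166], [213, 144, 50, 22, 572], [356, 197, 32, 86, 1868], [3, 206, 152, 274, 4551], [559, 263, 81, 57, 2341]]
top 3
[[0, 0, 640, 480, 296673], [591, 114, 28, 27, 651], [318, 210, 112, 147, 4805], [339, 211, 68, 101, 4786]]
yellow [[0, 0, 640, 480, 305264], [445, 194, 44, 60, 1163], [333, 210, 13, 107, 373], [407, 210, 6, 107, 400]]
brown [[0, 0, 640, 480, 289679], [0, 24, 634, 32, 9121], [520, 74, 120, 87, 6977], [346, 292, 63, 31, 1237]]
```

View pics/crop_side.png

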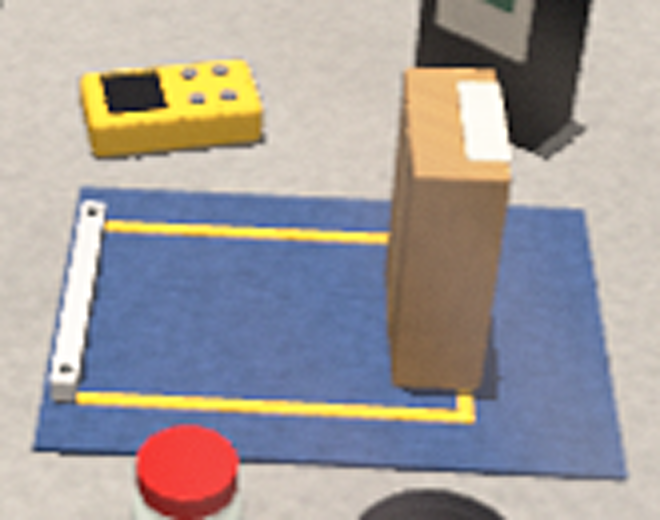

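View pics/crop_top.png

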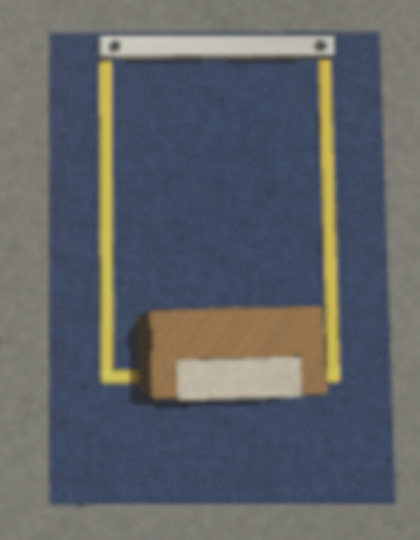

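```bash
cat > m.py <<'E'
from h import *
S=load("side0.npz");T=load("top0.npz")
t=lambda a,b:(300+a/3-.33,190+b/3-.33)
s=lambda a,b:(260+a/4-.38,180+b/4-.38)
print("mat far-left,far-right,near-right,near-left")
P=[]
for a,b in zip([(50,33),(379,33),(395,503),(50,503)],[(35,450),(82,188),(583,210),(625,476)]):
    p,e=tri(T,t(*a),S,s(*b));q=onz(T,*t(*a),.004);r=onz(S,*s(*b),.004);print(p.round(4),round(e,4),q.round(4),r.round(4));P.append((q+r)/2)
P=np.array(P);ex=(P[0]+P[1]-P[2]-P[3])/2;ey=(P[0]+P[3]-P[1]-P[2])/2
print("lens",np.linalg.norm(ex),np.linalg.norm(ey),"yaws",np.degrees(np.arctan2(ex[1],ex[0])),np.degrees(np.arctan2(-ey[0],ey[1])))
yaw=np.arctan2(ex[1],ex[0]);c=P.mean(0);X=np.array([np.cos(yaw),np.sin(yaw)]);Y=np.array([-X[1],X[0]])
O=c[:2]+.04*X;print("mat origin",O)
f=lambda p:np.array([(p[:2]-O)@X,(p[:2]-O)@Y])*1000
print("stop line");
for a in [(100,58),(334,54)]:
    print(f(onz(T,*t(*a),.02)))
print("frame inner (yellow centre lines)")
for a in [(106,62),(106,370),(326,62),(334,376),(120,377)]: print(f(onz(T,*t(*a),.004)))
print("carton top: farL farR nearR nearL")
for a,b in zip([(148,313),(323,307),(326,394),(152,400)],[(414,178),(405,70),(495,70),(510,178)]):
    p,e=tri(T,t(*a),S,s(*b));q=onz(T,*t(*a),.154);r=onz(S,*s(*b),.154);print(p.round(4),round(e,4),q.round(4),r.round(4),f(q).round(1),f(r).round(1))
print("base -y? corners side",[ (onz(S,*s(*b),.004).round(4),f(onz(S,*s(*b),.004)).round(1)) for b in [(397,385),(489,389)]])
E
python3 m.py
```

```text
mat far-left,far-right,near-right,near-left
[0.6937 0.0076 0.0007] 0.0005 [0.6932 0.0075 0.004 ] [0.693  0.0108 0.004 ]
[ 0.6874 -0.2215  0.0026] 0.0013 [ 0.6864 -0.2211  0.004 ] [ 0.6879 -0.2199  0.004 ]
[ 0.3689 -0.213   0.0035] 0.0017 [ 0.3681 -0.2127  0.004 ] [ 0.3699 -0.2124  0.004 ]
[0.3754 0.016  0.0041] 0.0015 [0.3747 0.0161 0.004 ] [0.3762 0.0158 0.004 ]
lens 0.3179974239589174 0.22919255475211686 yaws -1.3299184917229432 -1.5446609487019556
mat origin [ 0.57115264 -0.10291981]
stop line
[98.29822057 78.94766139]
[100.06071732 -80.65208254]
frame inner (yellow centre lines)
[98.68432764 74.48011234]
[-112.19484814   76.46737325]
[ 97.71532392 -77.98644538]
[-117.05500223  -76.68198862]
[-116.89465453   67.10190957]
carton top: farL farR nearR nearL
[ 0.4968 -0.0457  0.1529] 0.0026 [ 0.4955 -0.0455  0.154 ] [ 0.4982 -0.0445  0.154 ] [-77.   55.7] [-74.3  56.7]
[ 0.4968 -0.1459  0.1511] 0.0015 [ 0.496  -0.1453  0.154 ] [ 0.4979 -0.1417  0.154 ] [-74.2 -44.1] [-72.3 -40.5]
[ 0.4477 -0.1445  0.1537] 0.0012 [ 0.4471 -0.1443  0.154 ] [ 0.4484 -0.1442  0.154 ] [-123.   -44.3] [-121.8  -44.1]
[ 0.4481 -0.0461  0.1544] 0.0029 [ 0.4466 -0.0459  0.154 ] [ 0.4494 -0.0468  0.154 ] [-125.8   54.1] [-123.    53.3]
base -y? corners side [(array([ 0.4949, -0.0485,  0.004 ]), array([-77.5,  52.7])), (array([ 0.4433, -0.0476,  0.004 ]), array([-129.1,   52.4]))]
```

The crop confirms the brown carton with a white label on the robot side and over its top. Mat yaw is about -1.4° and the mat origin is at (0.571, -0.103). The carton's centre is at about (0.472, -0.0955), with its label face at x≈0.4475 and its top at 0.153. It should land about 25 mm short of the stop. I'll push with half-open fingers, so there are two contact points across the carton.

>>> send_rows(
  increments=[
    [[0,0,0],5.35],
    [[0,0,0],5.35],
    [[0,0,0],5.35],
    [[0.0155,-0.0278,0],0],
    [[0.0155,-0.0278,0],0],
    [[0.0155,-0.0278,0],0],
    [[0.0155,-0.0278,0],0],
    [[0.0155,-0.0278,0],0],
    [[0.0155,-0.0278,0],0],
    [[0.0155,-0.0278,0],0],
    [[0.0155,-0.0278,0],0],
    [[0.0155,-0.0278,0],0],
    [[0.0155,-0.0278,0],0],
    [[0.0155,-0.0278,0],0],
    [[0.0155,-0.0278,0],0],
    [[0.0155,-0.0278,0],0],
    [[0.0155,-0.0278,0],0],
    [[0.0155,-0.0278,0],0],
  ],
  gripper=0.5,
)

```text
time: 1.6
eef_pos: [0.3756, -0.0951, 0.2311]
eef_rot: [180.0, 0.0, -1.4]
contact_force: [1.3, -0.4, 0.3]
gripper_width: 0.5
```

>>> send_rows(
  increments=[
    [[0,0,0.02],0],
    [[0,0,0.02],0],
    [[0,0,0.02],0],
    [[0,0,0.02],0],
    [[0,0,0.01],0],
    [[0,0,0],0],
    [[0,0,0],0],
  ],
)

```text
time: 2.18
eef_pos: [0.3746, -0.0965, 0.1409]
eef_rot: [-180.0, 0.1, -1.4]
contact_force: [-0.3, -0.1, 0.5]
gripper_width: 0.502
```

>>> send_rows(
  increments=[
    [[0,0,0.015],0],
    [[0.01,0,0],0],
    [[0.015,0,0],0],
    [[0.015,0,0],0],
    [[0.01,0,0],0],
    [[0.005,0,0],0],
    [[0.004,0,0],0],
    [[0.004,0,0],0],
    [[0.004,0,0],0],
    [[0.004,0,0],0],
    [[0.004,0,0],0],
    [[0.004,0,0],0],
  ],
)

```text
time: 3.18
eef_pos: [0.4545, -0.0986, 0.1263]
eef_rot: [-180.0, 0.0, -1.4]
contact_force: [-0.9, 0.0, 0.6]
gripper_width: 0.503
```

```bash
cat > snap.py <<'E'
import sys
from bench import cams
from h import *
k=sys.argv[1];o=[]
for n,(x0,y0,x1,y1) in dict(side=(240,160,440,310),top=(290,180,450,375)).items():
    c=cams.read_camera(n);np.savez(f"{n}{k}.npz",**c);o.append(cv2.resize(c["color"][y0:y1,x0:x1,::-1],(400,int(400*(y1-y0)/(x1-x0))),interpolation=cv2.INTER_CUBIC))
H=max(i.shape[0] for i in o);cv2.imwrite(f"pics/s{k}.png",np.hstack([np.vstack([i,np.zeros((H-i.shape[0],400,3),np.uint8)]) for i in o]))
E
python3 snap.py 1
```

```text
(no output)
```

View pics/s1.png

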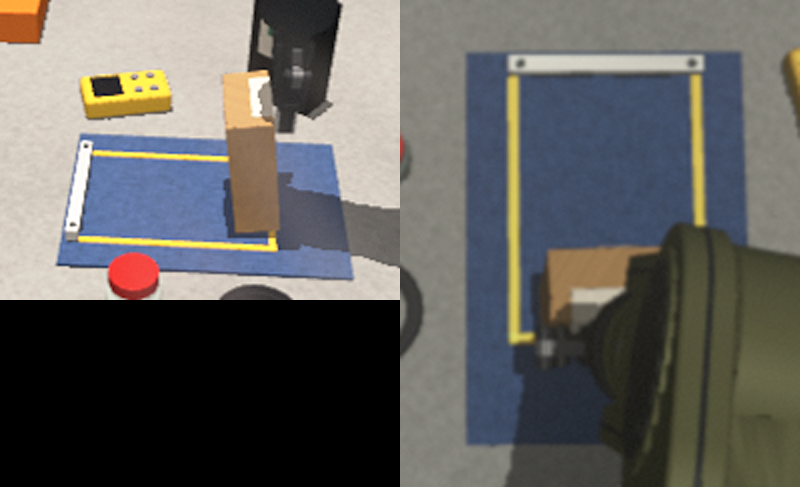

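The carton (left panel 250,150) leans slightly, with the fingers near its top label edge and a force of about 1 N. I'll keep pushing.

>>> send_rows(
  increments=[
    [[0.004,0,0],0],
    [[0.004,0,0],0],
    [[0.004,0,0],0],
    [[0.004,0,0],0],
    [[0.004,0,0],0],
    [[0.004,0,0],0],
    [[0.004,0,0],0],
    [[0,0,0],0],
  ],
)

```text
time: 3.95
eef_pos: [0.4836, -0.0994, 0.1264]
eef_rot: [180.0, -0.1, -1.4]
contact_force: [-0.1, -0.6, -0.8]
gripper_width: 0.497
```

```bash
python3 snap.py 2
```

```text
(no output)
```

View pics/s2.png

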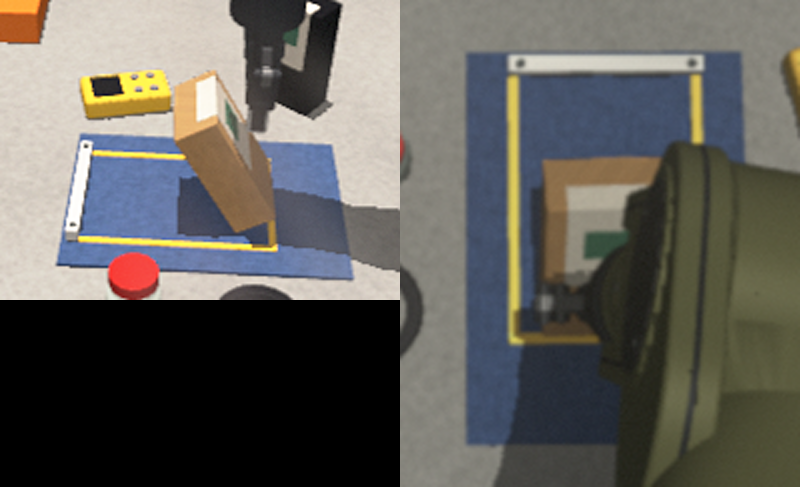

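It's past its balance point and falling by itself. I'll hold, then back off.

>>> send_rows(
  increments=[
    [[0,0,0],0],
    [[0,0,0],0],
    [[0,0,0],0],
    [[0,0,0],0],
    [[0,0,0],0],
    [[-0.02,0,0],0],
    [[-0.02,0,0],0],
    [[-0.02,0,0],0],
    [[-0.02,0,0],0],
    [[-0.02,0,0],0],
    [[-0.01,0,0],0],
    [[0,0,0],0],
  ],
)

```text
time: 5.05
eef_pos: [0.3698, -0.0962, 0.1261]
eef_rot: [-180.0, 0.1, -1.4]
contact_force: [0.1, 0.0, 0.7]
gripper_width: 0.501
```

```bash
python3 snap.py 3
```

```text
(no output)
```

View pics/s3.png

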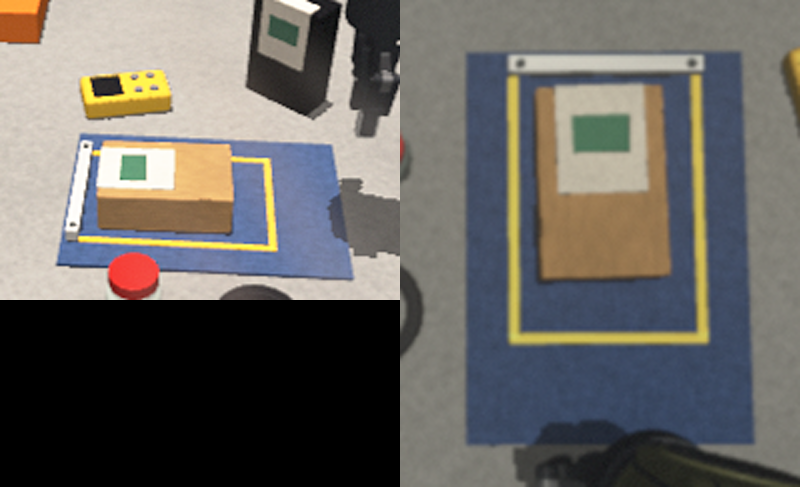

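It lies label up inside the frame, at right panel (536–670, 86–278), a little short of the stop. Measuring.

```bash
cat > m3.py <<'E'
from h import *
T=load("top3.npz");S=load("side3.npz")
O=np.array([.5712,-.1029]);y=np.radians(-1.4);X=np.array([np.cos(y),np.sin(y)]);Y=np.array([-X[1],X[0]])
for (u,v),(a,b) in zip([(136,87),(263,86),(270,274),(141,278)],[(98,199),(104,143),(233,145),(232,205)]):
    t=(290+u/2.5-.3,180+v/2.5-.3);s=(240+a/2-.25,160+b/2-.25)
    p=onz(T,*t,.054);q,e=tri(T,t,S,s);print(p.round(4),((p[:2]-O)@X*1e3).round(1),((p[:2]-O)@Y*1e3).round(1),'tri',q.round(4),round(e,4))
E
python3 m3.py
```

```text
[ 0.6527 -0.0469  0.054 ] 80.1 58.0 tri [ 0.6528 -0.047   0.0494] 0.0016
[ 0.6506 -0.1468  0.054 ] 80.4 -42.0 tri [ 0.6521 -0.1479  0.0474] 0.0006
[ 0.5034 -0.1448  0.054 ] -66.7 -43.6 tri [ 0.5019 -0.1448  0.0529] 0.0031
[ 0.5032 -0.0455  0.054 ] -69.3 55.8 tri [ 0.5043 -0.0459  0.0474] 0.0018
```

>>> send_rows(
  increments=[
    [[0,-0.002,0.02],0],
    [[0,0,0.02],0],
    [[0,0,0.02],0],
    [[0,0,0.02],0],
    [[0,0,0.02],0],
    [[0,0,0.008],0],
    [[0,0,0],0],
    [[0.015,0,0],0],
    [[0.02,0,0],0],
    [[0.02,0,0],0],
    [[0.02,0,0],0],
    [[0.015,0,0],0],
    [[0.01,0,0],0],
    [[0.005,0,0],0],
    [[0,0,0],0],
  ],
)

```text
time: 6.4
eef_pos: [0.4793, -0.0974, 0.0189]
eef_rot: [180.0, -0.1, -1.4]
contact_force: [-0.5, -0.7, 0.3]
gripper_width: 0.497
```

>>> send_rows(
  increments=[
    [[0.003,0,0],0],
    [[0.003,0,0],0],
    [[0.003,0,0],0],
    [[0.003,0,0],0],
    [[0.003,0,0],0],
    [[0.003,0,0],0],
    [[0.003,0,0],0],
    [[0,0,0],0],
  ],
)

```text
time: 7.07
eef_pos: [0.4984, -0.0976, 0.0181]
eef_rot: [-180.0, 0.0, -1.4]
contact_force: [-0.8, -0.6, -1.5]
gripper_width: 0.501
```

>>> send_rows(
  increments=[
    [[0.002,0,0],0],
    [[0.002,0,0],0],
    [[0.002,0,0],0],
    [[0.002,0,0],0],
  ],
)

```text
time: 7.4
eef_pos: [0.5071, -0.098, 0.0182]
eef_rot: [180.0, -0.0, -1.4]
contact_force: [-1.4, -0.0, -0.7]
gripper_width: 0.503
```

```bash
python3 snap.py 4
```

```text
(no output)
```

View pics/s4.png

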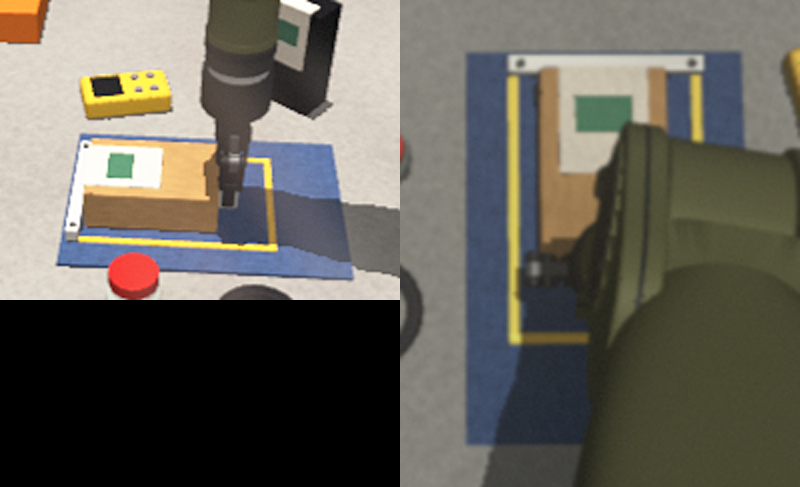

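The carton's end (left panel 85,200) is almost at the stop. I'll creep forward until the force rises.

>>> send_rows(
  increments=[
    [[0.0015,0,0],0],
    [[0.0015,0,0],0],
    [[0,0,0],0],
  ],
)

```text
time: 7.75
eef_pos: [0.5095, -0.098, 0.0183]
eef_rot: [180.0, -0.0, -1.4]
contact_force: [-2.0, -0.3, 0.2]
gripper_width: 0.498
```

>>> send_rows(
  increments=[
    [[0.001,0,0],0],
    [[0.001,0,0],0],
    [[0,0,0],0],
  ],
)

```text
time: 8.0
eef_pos: [0.5104, -0.0979, 0.0183]
eef_rot: [180.0, 0.1, -1.4]
contact_force: [-5.3, -0.3, 4.5]
gripper_width: 0.501
```

>>> send_rows(
  increments=[
    [[0.001,0,0],0],
    [[0,0,0],0],
    [[0,0,0],0],
  ],
)

```text
time: 8.25
eef_pos: [0.5104, -0.0979, 0.0181]
eef_rot: [180.0, 0.2, -1.4]
contact_force: [-6.8, 0.3, 6.4]
gripper_width: 0.499
```

>>> send_rows(
  increments=[
    [[0.0015,0,0],0],
    [[0,0,0],0],
    [[0,0,0],0],
  ],
)

```text
time: 8.5
eef_pos: [0.5104, -0.0979, 0.018]
eef_rot: [180.0, 0.4, -1.4]
contact_force: [-8.6, -0.6, 6.8]
gripper_width: 0.5
```

>>> send_rows(
  increments=[
    [[-0.002,0,0],0],
    [[-0.003,0,0],0],
    [[-0.005,0,0],0],
    [[-0.01,0,0],0],
    [[-0.02,0,0],0],
    [[-0.025,0,0],0],
    [[-0.025,0,0],0],
    [[-0.025,0,0],0],
    [[-0.02,0,-0.02],0],
    [[0,0,-0.03],0],
    [[0,0,-0.03],0],
    [[0,0,-0.03],0],
    [[0,0,0],0],
  ],
)

```text
time: 9.58
eef_pos: [0.3827, -0.0958, 0.1334]
eef_rot: [179.9, -0.6, -1.4]
contact_force: [2.0, -0.0, 0.2]
gripper_width: 0.502
```

```bash
python3 snap.py 5
python3 - <<'E'
from h import *
T=load("top5.npz");S=load("side5.npz")
cv2.imwrite("pics/t5.png",cv2.resize(T["color"][195:290,325:425,::-1],None,fx=6,fy=6,interpolation=cv2.INTER_CUBIC))
cv2.imwrite("pics/sd5.png",cv2.resize(S["color"][220:295,265:375,::-1],None,fx=7,fy=7,interpolation=cv2.INTER_CUBIC))
E
```

```text
(no output)
```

View pics/t5.png

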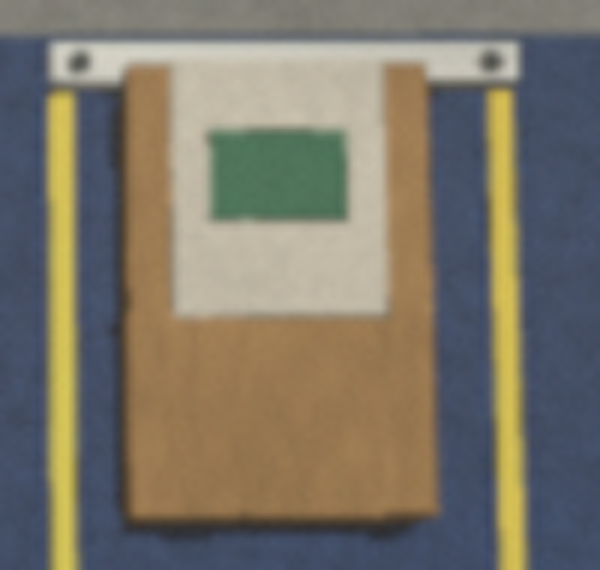

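View pics/sd5.png

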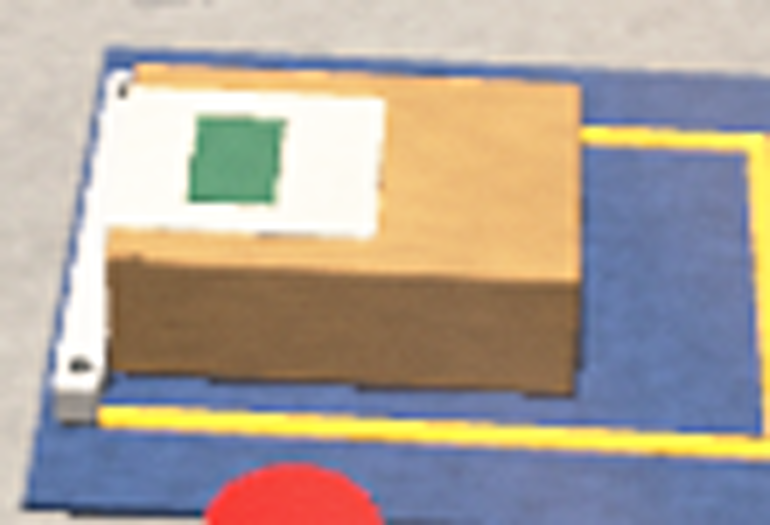

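View pics/s5.png

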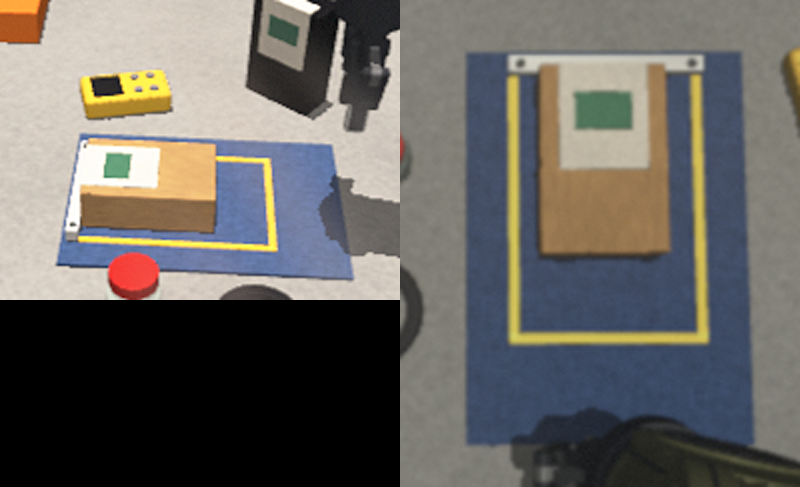

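Run:
```python
from h import *
T=load("top5.npz");S=load("side5.npz")
O=np.array([.5712,-.1029]);y=np.radians(-1.4);X=np.array([np.cos(y),np.sin(y)]);Y=np.array([-X[1],X[0]])
f=lambda p:((p[:2]-O)@np.c_[X,Y]*1e3).round(1)
for u,v,z in [(125,66,.054),(427,64,.054),(438,515,.054),(127,517,.054),(50,85,.02),(520,80,.02)]:
    print(f(onz(T,325+u/6-.4,195+v/6-.4,z)))
print('side')
for u,v,z in [(107,262,.054),(579,282,.054),(580,87,.054),(135,66,.054),(110,372,.004),(572,395,.004),(100,387,.02)]:
    print(f(onz(S,265+u/7-.4,220+v/7-.4,z)))
from bench import status
print(status.get_state()["contact_force"])
A=load("top0.npz")["color"].astype(int);d=abs(A-T["color"]).max(2)
for n,(x0,y0,x1,y1) in dict(tape=(250,278,303,330),jar=(262,224,298,260),tester=(440,190,492,258)).items(): print(n,(d[y0:y1,x0:x1]>40).sum())
```

```text
[98.  55.2]
[ 98.1 -44.2]
[-49.7 -43.8]
[-49.9  56.2]
[98.6 79.2]
[ 99.6 -81.1]
side
[98.9 57.2]
[-48.5  56.2]
[-49.1 -41.3]
[100.7 -41.9]
[100.   54.8]
[-49.4  55. ]
[99.9 78.3]
[ 0.2155728  -0.772591    0.32745062]
tape 0
jar 0
tester 0
```

The carton is snug, square and inside the frame, and the neighbours haven't moved. I'll raise the arm a bit more and hand the job in.

>>> send_rows(
  increments=[
    [[-0.01,0,-0.03],0],
    [[-0.01,0,-0.03],0],
    [[-0.01,0,-0.03],0],
    [[0,0,0],0],
    [[0,0,0],0],
    [[0,0,0],0],
  ],
)

```text
time: 10.18
eef_pos: [0.3483, -0.0939, 0.2169]
eef_rot: [-180.0, 0.1, -1.4]
contact_force: [-0.2, 0.2, -0.3]
gripper_width: 0.497
```

```bash
python3 -c "
from bench import ticket,status
s=status.get_state();print(s['time'],s['eef_pos'],s['contact_force']);print(ticket.finish_job())"
```

```text
10.1833 [ 0.34832869 -0.09385218  0.21690121] [-0.1559959   0.17647452 -0.31464654]
the job is handed in; nothing more can be done
None
```

I pushed the carton over with the half-open fingers high on its label side, and it fell label up inside the yellow frame. I then slid it along the mat until the force rose to about 11 N against the stop, and backed away. The job was handed in at about 10.2 s.

- **Against the stop:** the carton's end measured x ≈ 98–101 mm in the mat's frame, and the stop face 99–100 mm. That agrees within the roughly 2 mm accuracy of the camera calibration.
- **Square and inside the frame:** the ends are square to the stop, within about 1° in both views. The carton spans y ≈ -44 to +56 mm, inside the ±72 mm lines, and its rear end is at about x = -50 mm.
- **Neighbours:** the top view showed no change at the tape roll, jar or tester.
- **Arm:** it finished clear at a height of 0.217 m, with no contact force.

While the carton lay short of the stop, triangulation put its upper face at 47–53 mm, against the stated 54 mm. I put that down to picking corners by eye. No check failed.

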